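Unstack the microscope accessories into their holders

TASK

Clear the pile beside the microscope: working from the top down, set the objective in the small round recess, then the cover-glass box in the square recess, then the culture dish in the large round recess, and last the slide box in the long rectangular recess, each lying flat on the floor of its recess. Keep everything upright, set each thing down gently rather than dropping it, and leave the roll of tape and the oil bottle where they stand.

Things in the scene. Friction and masses are not known exactly. Their poses are not given: they have to be found in the camera images.
- lens_center (a point): Microscope objective, top of the pile, standing upright: steel barrel 28 mm in diameter from its flat foot up to 38 mm, then a narrow dark nose to 48 mm in all, about 120 g. The point is on its axis, half-way up (24 mm above its foot); z up.
- cover_box_center (a point): Closed cover-glass box, grey, square, 40 x 40 x 20 mm high, about 50 g, second in the pile, under the objective. The point is its centre, 10 mm above its underside; x and y along its sides, z up.
- dish_center (a point): Closed round culture dish, clear with pale orange inside, 58 mm in diameter, 20 mm high, about 50 g, third in the pile, on the slide box. The point is its centre, 10 mm above its underside; z up.
- slide_box_center (a point): Closed slide box, blue, 105 mm (its x) x 62 mm (its y) x 28 mm high, about 200 g, lying flat on the bench at the bottom of the pile. The point is its centre, 14 mm above its underside; z up.
- lens_seat_floor (a point): White plastic plate, fixed to the bench, 64 x 64 mm, 10 mm thick, with one small round (44 mm diameter) recess lined in black, 4 mm deep (its floor 6 mm above the bench). The point is the centre of the recess floor; z up, x and y along the plate's sides. Holder of the objective.
- cover_seat_floor (a point): White plastic plate, fixed to the bench, 80 x 80 mm, 10 mm thick, with one square (58 x 58 mm) recess lined in black, 4 mm deep (its floor 6 mm above the bench). The point is the centre of the recess floor; z up, x and y along the plate's sides and the recess's. Holder of the cover-glass box, which may lie in it either way round.
- dish_seat_floor (a point): White plastic plate, fixed to the bench, 94 x 94 mm, 10 mm thick, with one large round (74 mm diameter) recess lined in black, 4 mm deep (its floor 6 mm above the bench). The point is the centre of the recess floor; z up, x and y along the plate's sides. Holder of the culture dish.
- slide_tray_floor (a point): White plastic plate, fixed to the bench, 139 (x) x 96 (y) mm, 10 mm thick, with one long rectangular (121 mm along x, 78 mm along y) recess lined in black, 4 mm deep (its floor 6 mm above the bench). The point is the centre of the recess floor; z up, x and y along the plate's sides and the recess's. Holder of the slide box, long side along x, either end first.
- tape: Bystander: loose roll of white paper tape lying flat, 60 mm in diameter, 19 mm high. Origin at the centre of its underside.
- oil: Bystander: small loose amber bottle of immersion oil, 32 mm in diameter, 65 mm high, standing. Origin at the centre of its underside.

How it is judged:
By the outcome, as a careful person would: the job done as asked, in the order asked, and still so for the second after the job is handed in, with the robot touching nothing.
It also fails if it takes over 120 s, if anything falls off the work surface, if the arm or the gripper's body presses on something with over 40 N, if the wrist force passes 120 N, or if a joint passes its speed limit or range.

ROBOT

A 7-joint arm with a two-finger parallel gripper is mounted at the origin on the work surface. World frame = base frame: x ahead of the robot, y to its left, z up, the work surface at z = 0. Lengths are in m, angles in rad, forces in N, time in s.
With the tool pointing down it reaches from about 0.425 to 0.95 m from the base axis. Payload 4.7 kg.
Tool frame: the origin (TCP) lies between the finger pads; the fingertips stand 19 mm ahead of it and the grasp point (between the pads) is the TCP (r.tip_extent is the distance from the TCP to the fingertips, in m); z points along the fingers, y is the line along which they close (so a half turn about z gives the same grasp; the last joint's range is limited). The gripper opens to 85 mm and grips with 20 to 120 N. Pads are 22 mm wide; open, the fingers measure 114 mm over their backs; the gripper's body (76 mm by 85 mm) begins 54 mm behind the grasp point. The pads swing forward as they close: fully open they stand 13 mm farther back than shut.
Start: joints at [1.14, 0.469, -0.049, 1.532, 0.024, 1.141, -0.082], TCP at [0.264, -0.621, 0.25] pointing down, gripper open.
Joint ranges: [-2.59, 2.59], [-0.33, 1.99], [-1.39, 1.29], [0.1, 2.45], [-1.04, 4.18], [0.21, 1.99], [-2.66, 2.66]. Speed limits (rad/s): [2.57, 2.57, 3.14, 3.14, 3.14, 3.14, 3.14].

INTERFACE

Orientations are given as a unit quaternion [w, x, y, z].
In Python, from bench import r gives the robot as it stands. The module is installed in compiled form; this text tells all that it offers. Calls block until the motion is done:
- r.move_ptp(position, orientation): joint-space move of the TCP to a pose.
- r.servo_line(position, rotation=None, speed=0.15, until_force=None): straight line of the TCP; rotation=None keeps the orientation; speed is the mean speed in m/s. With until_force (N) it stops when the force on the tool has changed by that much, and returns True; else False.
- r.move_joints(angles): joint-space move.
- r.ungrasp() and r.grab(grip_force=None): open the fingers fully, or close them until they stop; grip_force is the grip in N (None keeps the last).
- r.sleep(seconds).
- r.solve_ik(position, orientation): joint angles nearest the present ones, or None.
- r.sense(): the state.
- r.grab_frame(name): name is "scene" or "top" or "wrist"; returns the picture (384x512x3 uint8, red, green, blue); there is no depth.
- r.calibration(name): a dict with "fovy" (degrees; the focal length in pixels is half the picture's height over the tangent of half this angle, whatever the lens; pixels are square), "cx", "cy" (the principal point, pixels), "T" (4x4, takes a point from camera to world coordinates); the wrist camera has in their place "tool_from_camera" (4x4, takes a point from camera to tool coordinates, whose origin is the TCP and whose axes are the flange's). Camera axes: x right, y down, z forward; pixel columns grow to the right and rows downward; lengths in m; the calibration is good to about 2 mm. A picture is of the moment at which its call begins: read the wrist's pose just before it. calibration takes no time and is no camera call.
A pose or a line that the arm cannot do raises r.IKError and nothing moves.
- r.job_done(): hands the job in; it is judged then, once.
Trained networks look in the newest picture that a camera, given by its name, has taken for a name from the list of things; names that differ only in an ending like _2 or _b are one class to them, and where a whole thing is asked for, a point or a joint stands for the part that bears it (a point fixed in the world has none). Each returns a list of dicts, best first, with "score" (0 to 1); they miss things now and then, are a little off and sometimes report something else, mostly with a low value. They report only what shows in the picture. A call takes as long as a camera call.
- r.recognise(camera, name): "point" ([x, y, z] in m, in world coordinates, good to about 4 mm: the middle of the surface that is visible of it).
- r.landmark_of(camera, name): "point" ([x, y, z] in m, in world coordinates, good to about 4 mm: a listed point, or the origin of a listed thing).
The state is a dict: "time": time; "q": joint angles; "joint_vel": joint speeds; "joint_efforts": joint torques, N m; "eef_pos": TCP position; "ee_rot": TCP orientation; "ft_force": force on the tool from outside, world axes, zero at the start; "ft_torque": the same for the moment, N m; "width": finger opening in m; "grasp_force": force on a finger pad.
Only numpy, scipy, OpenCV 4.12 (cv2) and the standard library are available. Lean on these libraries where they do the work, as an engineer would, in place of code of your own. Each camera call takes 0.05 s, during which the arm holds its last target. There are 200 camera calls.

## Working session

There is one attempt and no reset: what is moved stays moved. The work goes in short steps, each a Python script; the robot and the scene stay as the last script left them, time stands still between calls to the robot, and variables do not carry over. Pictures are saved under pics/ and viewed, at most 14 in all, crops included, and the job is handed in when it is done.

```bash
mkdir -p pics
python3 - <<'E'
from bench import r
import cv2,numpy as np
for c in("scene","top"):
    f=r.grab_frame(c); cv2.imwrite(f"pics/{c}0.png",f[:,:,::-1])
    k=r.calibration(c); print(c,k["fovy"],k["cx"],k["cy"],np.round(k["T"],3).tolist())
    for n in["lens_center","cover_box_center","dish_center","slide_box_center","lens_seat_floor","cover_seat_floor","dish_seat_floor","slide_tray_floor","tape","oil"]:
        print(n,[(np.round(d["point"],4).tolist(),round(d["score"],2)) for d in r.landmark_of(c,n)[:2]])
print(r.sense(),r.calibration("wrist"),r.tip_extent)
E
```

```text
scene 56.106635087575135 256.87119269183586 193.04219453081976 [[-0.536, 0.676, -0.506, 1.0], [0.844, 0.418, -0.337, 0.284], [-0.016, -0.608, -0.794, 0.744], [0.0, 0.0, 0.0, 1.0]]
lens_center [([0.4439, 0.3031, 0.0956], 0.66)]
cover_box_center [([0.4398, 0.2995, 0.0572], 0.79)]
dish_center [([0.4418, 0.3028, 0.0358], 0.51)]
slide_box_center [([0.4455, 0.3013, 0.011], 0.85), ([0.4461, 0.3002, 0.0354], 0.54)]
lens_seat_floor [([0.4823, -0.3076, 0.005], 0.77)]
cover_seat_floor [([0.5951, 0.1726, 0.003], 0.82)]
dish_seat_floor [([0.5927, -0.1659, 0.0045], 0.79)]
slide_tray_floor [([0.4999, 0.0199, 0.0054], 0.9)]
tape [([0.4, 0.1639, 0.0054], 0.7), ([0.592, -0.1658, 0.0035], 0.55)]
oil [([0.756, 0.01, 0.0003], 0.62)]
top 57.5165667613577 259.36698273321014 196.81534051577518 [[-0.009, -0.993, 0.119, 0.464], [-1.0, 0.01, 0.001, 0.009], [-0.002, -0.119, -0.993, 0.937], [0.0, 0.0, 0.0, 1.0]]
lens_center [([0.447, 0.3009, 0.0915], 0.43)]
cover_box_center [([0.4442, 0.3019, 0.0599], 0.7)]
dish_center [([0.4435, 0.3021, 0.0354], 0.7)]
slide_box_center [([0.4426, 0.3001, 0.0151], 0.85), ([0.445,
[... 834 characters left out ...]
e_rot': array([6.96240889e-05, 9.79882816e-01, 1.99573701e-01, 2.57611241e-05]), 'ft_force': array([ 0.62279602,  0.60572219, -0.38495496]), 'ft_torque': array([ 0.02254804, -0.00312855, -0.01335078]), 'grasp_force': 0.0, 'width': 0.08509839424354326} {'fovy': 62.954422523512655, 'cx': 254.34867782876478, 'cy': 194.76868199610328, 'tool_from_camera': array([[ 2.48895997e-04, -9.65807870e-01, -2.59258742e-01,
         6.45341551e-02],
       [ 9.99999857e-01,  3.63189707e-04, -3.92949203e-04,
         8.20770502e-04],
       [ 4.73673539e-04, -2.59258607e-01,  9.65807823e-01,
        -1.23999708e-01],
       [ 0.00000000e+00,  0.00000000e+00,  0.00000000e+00,
         1.00000000e+00]])} 0.019
```

View pics/scene0.png

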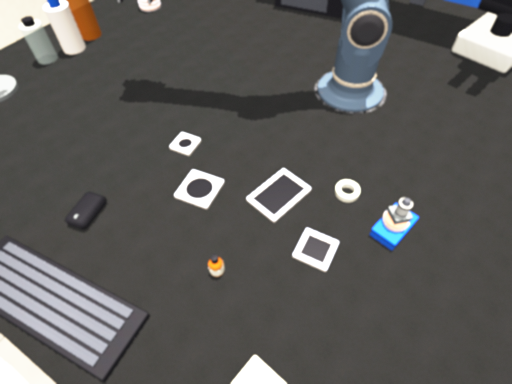

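View pics/top0.png

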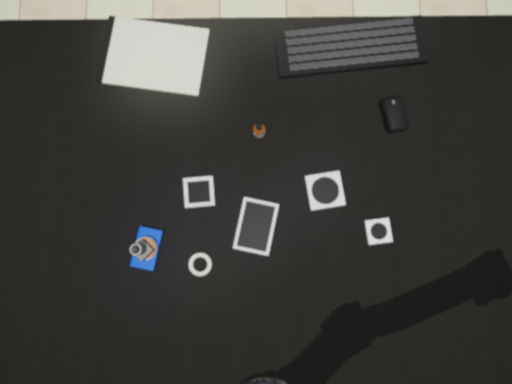

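The scene picture shows four plates, the tape at (347,190), oil at (216,266) and the pile at (397,220) with a blue box at the bottom. The top picture shows the same layout: tape (200,264), oil (259,130), pile (146,248) and the microscope out of view. Next I tour with the wrist camera.

```bash
cat > h.py <<'E'
from bench import r
import cv2,numpy as np
from scipy.spatial.transform import Rotation as R
def down(yaw): return [0,np.cos(yaw/2),np.sin(yaw/2),0]   # tool x = (cos yaw, sin yaw), tool y = (sin yaw,-cos yaw)
def shot(cam="wrist"):
    k=r.calibration(cam); s=r.sense(); f=r.grab_frame(cam)
    if cam=="wrist":
        T=np.eye(4); q=s["ee_rot"]; T[:3,:3]=R.from_quat([q[1],q[2],q[3],q[0]]).as_matrix(); T[:3,3]=s["eef_pos"]; T=T@k["tool_from_camera"]
    else: T=np.array(k["T"])
    return f,T,192/np.tan(np.radians(k["fovy"]/2)),k["cx"],k["cy"]
def toworld(S,uv,z):
    f,T,F,cx,cy=S; uv=np.asarray(uv,float).reshape(-1,2)
    d=np.c_[(uv[:,0]-cx)/F,(uv[:,1]-cy)/F,np.ones(len(uv))]@T[:3,:3].T
    return (T[:3,3]+d*((z-T[2,3])/d[:,2])[:,None])[:,:2]
def rect(S,mask,z,near):
    """min-area rectangles on plane z of mask blobs; the one nearest to a point"""
    cs,_=cv2.findContours(mask.astype(np.uint8),cv2.RETR_EXTERNAL,cv2.CHAIN_APPROX_NONE)
    rs=[cv2.minAreaRect((toworld(S,c,z)*1000).astype(np.float32)) for c in cs if cv2.contourArea(c)>300]
    return min(rs,key=lambda a:np.hypot(a[0][0]/1000-near[0],a[0][1]/1000-near[1]))
def ryaw(rc):
    """yaw of the long side"""
    (c,(w,h),a)=rc
    return np.radians(a if w>=h else a+90)
def save(n,f): cv2.imwrite(f"pics/{n}.png",f[:,:,::-1])
E
python3 - <<'E'
from h import *
P={"lens":(.484,-.304),"dish":(.594,-.165),"tray":(.5,.02),"cover":(.592,.172),"pile":(.444,.301)}
im=[]
for n,p in P.items():
    a=np.arctan2(p[1],p[0])+np.pi/2
    h=.25 if n=="pile" else .20
    q=down(a); 
    r.move_ptp([p[0],p[1],h],q)
    S=shot(); im.append(S[0]); save("w_"+n,S[0])
    np.savez(f"S_{n}.npz",f=S[0],T=S[1],k=S[2:])
    if n!="pile":
        rc=rect(S,S[0].min(2)>150,.010,p); print(n,np.round(rc[0],1),np.round(rc[1],1),round(rc[2],2))
        print([ (np.round(d["point"],4),round(d["score"],2)) for d in r.landmark_of("wrist",{"tray":"slide_tray_floor","lens":"lens_seat_floor","cover":"cover_seat_floor","dish":"dish_seat_floor"}[n])[:1]])
    else:
        for n in["lens_center","cover_box_center","dish_center","slide_box_center"]:print(n,[ (np.round(d["point"],4),round(d["score"],2)) for d in r.landmark_of("wrist",n)[:1]])
    print(r.sense()["time"],np.round(r.sense()["q"],2))
m=np.vstack([np.hstack(im[:2]),np.hstack(im[2:4])]); cv2.imwrite("pics/tour.png",cv2.resize(m,(800,600))[:,:,::-1])
E
```

```text
lens [ 482.5 -305.5] [65.6 66.1] 6.87
[(array([ 0.4856, -0.3049,  0.0051]), 0.66)]
2.65 [ 0.72  0.37 -0.3   1.83  0.13  0.96 -0.19]
dish [ 592.6 -167.7] [94.9 94.9] 8.62
[(array([ 0.5918, -0.1694,  0.0074]), 0.85)]
3.4917 [ 0.5   0.45 -0.4   1.72  0.2   1.01 -0.24]
tray [498.8  18.2] [ 97.1 140. ] 77.49
[(array([0.5015, 0.0228, 0.0078]), 0.69)]
4.4333 [ 0.35  0.29 -0.56  1.97  0.19  0.93 -0.27]
cover [592. 171.] [80.9 81.5] 4.49
[(array([0.5913, 0.1711, 0.0072]), 0.82)]
5.275 [ 0.1   0.49 -0.62  1.71  0.33  1.05 -0.35]
lens_center [(array([0.4396, 0.3056, 0.0941]), 0.83)]
cover_box_center [(array([0.4439, 0.3   , 0.0565]), 0.81)]
dish_center []
slide_box_center []
6.35 [-0.04  0.34 -0.79  1.83  0.27  1.08 -0.34]
```

View pics/w_pile.png

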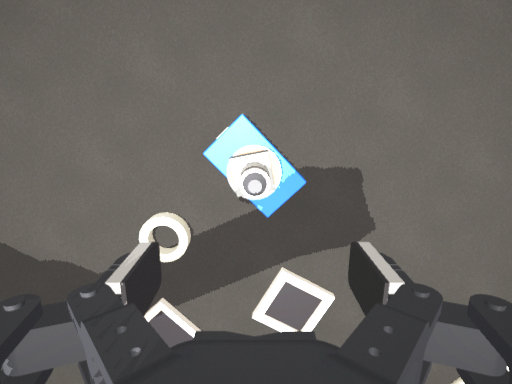

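View pics/tour.png

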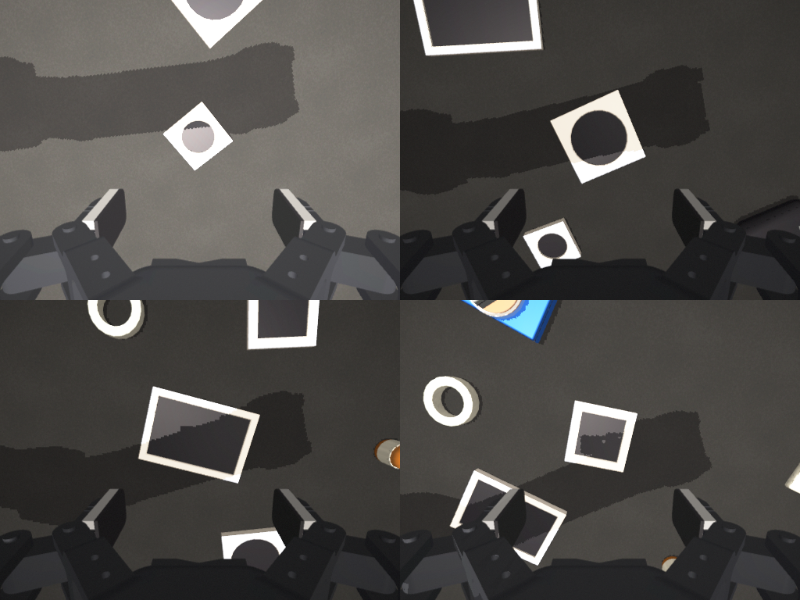

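Run:
```python
from h import *
a=np.arctan2(.301,.444)+np.pi/2
t=np.array([np.cos(a),np.sin(a)])
p=np.array([.444,.301])-.06*t      # stand off so the camera looks straight down on the pile, lower
r.move_ptp([*p,.20],down(a)); S=shot(); np.savez("S_pile.npz",f=S[0],T=S[1],k=S[2:])
c=S[0][20:245,130:430]; save("pile_zoom",cv2.resize(c,(800,600),interpolation=cv2.INTER_CUBIC))
for n in["lens_center","cover_box_center","dish_center","slide_box_center"]:print(n,[ (np.round(d["point"],4),round(d["score"],2)) for d in r.landmark_of("wrist",n)[:1]])
m=(S[0][:,:,2].astype(int)-S[0][:,:,0]>70); rc=rect(S,m,.028,p); print(rc)
print(S[1][:3,3])
```

```text
lens_center [(array([0.438 , 0.3041, 0.0944]), 0.65)]
cover_box_center []
dish_center []
slide_box_center []
((443.578125, 301.3404541015625), (61.910884857177734, 104.98084259033203), 77.94549560546875)
[0.44129662 0.30295862 0.32273024]
```

View pics/pile_zoom.png

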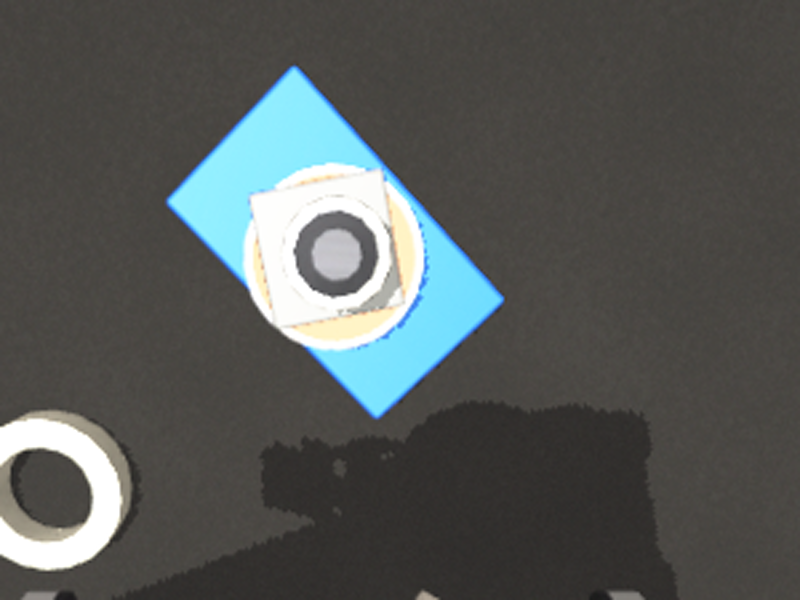

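The zoom shows the whole pile from above. The lens nose is at (337,254). The cover-box corners are (250,196), (381,169), (404,302) and (281,328), the dish circle is centred at about (334,256), and the blue box is clean. I'll pick the lens first.

```bash
cat >> h.py <<'E'
def near(yaw,ref,period):
    return yaw+period*np.round((ref-yaw)/period)
def rad(p): return np.arctan2(p[1],p[0])+np.pi/2
def pick(p,z,yaw,force,h=.2):
    r.ungrasp()
    r.servo_line([*p,h],down(yaw),speed=.2)
    c=r.servo_line([*p,z+.03],speed=.12)
    c=r.servo_line([*p,z],speed=.04,until_force=6)
    print("touched",c,"z",r.sense()["eef_pos"][2]); 
    if c: return False
    r.grab(force); r.sleep(.3); s=r.sense(); print("width",s["width"],"gf",s["grasp_force"])
    r.servo_line([*p,z+.03],speed=.05); r.servo_line([*p,h],speed=.15); s=r.sense(); print("held",s["width"],s["grasp_force"],s["time"])
    return True
def place(p,z,yaw,h=.2):
    r.servo_line([*p,h],down(yaw),speed=.2)
    r.servo_line([*p,z+.025],speed=.12); r.sleep(.3)
    c=r.servo_line([*p,z-.004],speed=.015,until_force=3); s=r.sense(); print("contact",c,s["eef_pos"],"want z",z,"f",s["ft_force"],s["width"])
def release(h=.2):
    r.ungrasp(); r.sleep(.2); p=r.sense()["eef_pos"]
    r.servo_line([p[0],p[1],p[2]+.04],speed=.05); r.servo_line([p[0],p[1],h],speed=.2); print("t",r.sense()["time"])
E
python3 - <<'E'
from h import *
d=np.load("S_pile.npz"); S=(d["f"],d["T"],*d["k"])
z=lambda l:np.array(l)/(800/300)+[130,20]
lens=toworld(S,z([[337,254]]),.116)[0]; box=toworld(S,z([[250,196],[381,169],[404,302],[281,328]]),.068); dish=toworld(S,z([[334,256]]),.048)[0]
print(lens,box.mean(0),cv2.minAreaRect((box*1000).astype(np.float32)),dish)
if pick(lens,.094,rad(lens),30,.25):
    q=(.4825,-.3055); place(q,.032,rad(q),.25)
S=shot("scene"); save("s1",S[0][100:250,140:290])
E
```

```text
[0.4435158 0.3012265] [0.44145336 0.30042767] ((441.3523864746094, 300.22412109375), (38.628387451171875, 38.897281646728516), 45.1668701171875) [0.4437988  0.29961086]
touched False z 0.09413411044991009
width 0.027210863616705484 gf 29.652386605739594
held 0.027303691725315868 29.578991532325745 12.4667
contact True [ 0.4824899  -0.30551129  0.03215579] want z 0.032 f [-0.4908264  -0.62786164  5.56119464] 0.02699798436117783
```

Run:
```python
from h import *
release(.2); S=shot(); save("lens_placed",S[0][60:360])
a=rad((.444,.301)); p=np.array([.444,.301])-.06*np.array([np.cos(a),np.sin(a)])
r.servo_line([*p,.2],down(a),speed=.25); S=shot(); np.savez("S_pile2.npz",f=S[0],T=S[1],k=S[2:])
top=cv2.resize(S[0][70:170,180:330],(600,400),interpolation=cv2.INTER_CUBIC); save("pile2",top)
l=shot and cv2.imread("pics/lens_placed.png"); b=np.zeros((600,600,3),np.uint8)
b[:400]=top[:,:,::-1]; b[400:]=cv2.resize(l,(342,200))[:,:,:].repeat(1,1)[:, :342] if False else 0
b[400:,:342]=cv2.resize(l,(342,200)); cv2.imwrite("pics/c2.png",b); print(r.sense()["time"])
```

```text
t 21.7833
24.2583
```

View pics/c2.png

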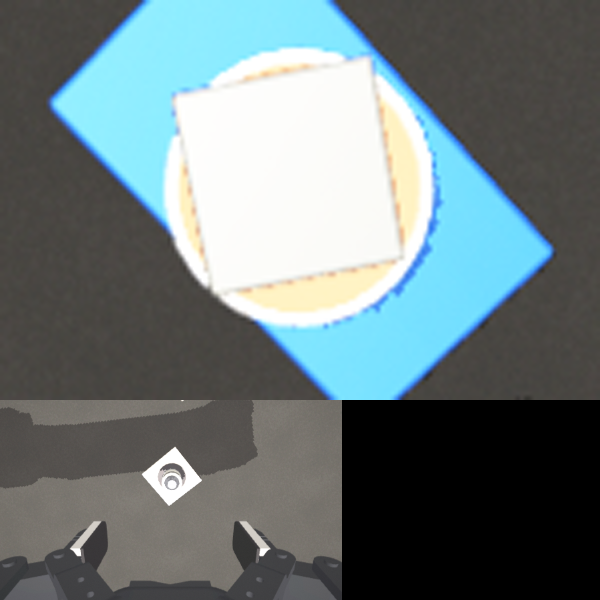

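The lens stands in its recess (172,478 in the inset). The cover box lies alone on the dish, with corners (173,95), (370,56), (402,258) and (213,292). Next is the box.

Run:
```python
from h import *
d=np.load("S_pile2.npz"); S=(d["f"],d["T"],*d["k"])
z=lambda l:np.array(l)/4+[180-.375*0,70]
box=toworld(S,z([[173,95],[370,56],[402,258],[213,292]]),.068); rc=cv2.minAreaRect((box*1000).astype(np.float32)); print(rc, toworld(S,z([[299,187]]),.048))
c=box.mean(0); ya=near(np.radians(rc[2]),rad(c),np.pi/2)
q=(.592,.171); yb=near(np.radians(4.49),rad(q),np.pi/2)
print(np.degrees([ya,yb,rad(c),rad(q)]))
if pick(c,.0725,ya,25): place(q,.0305,yb)
S=shot(); save("box_place",S[0])
```

```text
((440.957275390625, 300.1170654296875), (38.849159240722656, 38.99708557128906), 44.39445495605469) [[0.44381631 0.29935567]]
[134.39445496  94.49       124.2396918  106.11143314]
touched False z 0.07260192887472303
width 0.0389963061037827 gf 26.42612636089325
held 0.03905907584967467 25.87201416492462 29.1333
contact True [0.59202377 0.17101208 0.03085029] want z 0.0305 f [-1.29327852 -1.3249648   4.85622694] 0.03935364066500306
```

Run:
```python
from h import *
release(.2); S=shot(); im1=S[0]
a=rad((.444,.301)); p=np.array([.444,.301])-.06*np.array([np.cos(a),np.sin(a)])
r.servo_line([*p,.2],down(a),speed=.25); S=shot(); np.savez("S_pile3.npz",f=S[0],T=S[1],k=S[2:])
b=np.zeros((600,600,3),np.uint8)
b[:400]=cv2.resize(S[0][70:170,180:330],(600,400),interpolation=cv2.INTER_CUBIC); b[400:,:400]=cv2.resize(im1[100:300,50:450],(400,200)); save("c3",b)
m=(S[0][:,:,2].astype(int)-S[0][:,:,0]>70); print(rect(S,m,.028,p))
```

```text
t 35.9083
((443.6235046386719, 301.3092956542969), (61.93877410888672, 104.9844970703125), 77.86918640136719)
```

View pics/c3.png

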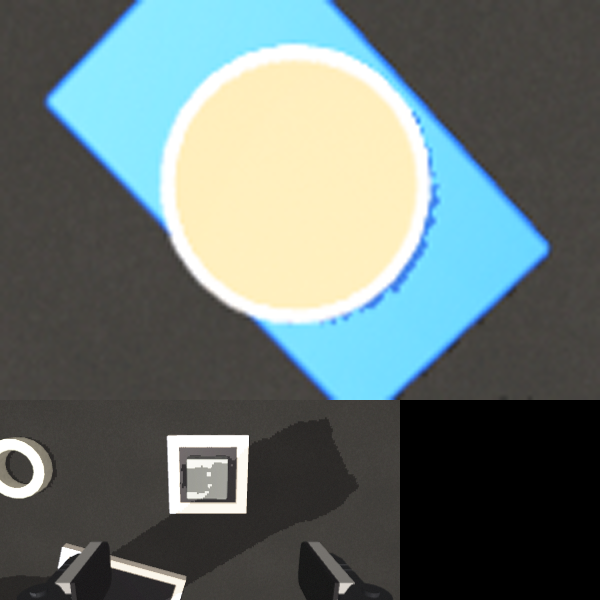

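The cover box lies square in its recess (208,478). The dish circle is centred at about (296,184). Next is the dish.

Run:
```python
from h import *
d=np.load("S_pile3.npz"); S=(d["f"],d["T"],*d["k"])
c=toworld(S,np.array([[296,184]])/4+[180,70],.048)[0]; print(c)
q=(.5926,-.1677)
if pick(c,.0495,rad(c),25): place(q,.0275,rad(q))
```

```text
[0.44393898 0.29939793]
touched False z 0.04962214574632031
width 0.057295959535801605 gf 26.565109491348267
held 0.0569252930193407 26.756837368011475 41.8
contact True [ 0.59261195 -0.16772464  0.02806273] want z 0.0275 f [-0.79055174 -0.63098499  4.35282753] 0.056564844674423964
```

Run:
```python
from h import *
release(.2); S=shot(); im1=S[0]
a=rad((.444,.301)); p=np.array([.444,.301])-.06*np.array([np.cos(a),np.sin(a)])
r.servo_line([*p,.2],down(a),speed=.25); S=shot()
m=(S[0][:,:,2].astype(int)-S[0][:,:,0]>70); rc=rect(S,m,.028,p); print(rc)
save("c4",np.hstack([im1,S[0]])[:, :800] if False else cv2.resize(np.hstack([im1,S[0]]),(800,300)))
c=np.array(rc[0])/1000; ya=near(ryaw(rc),rad(c),np.pi)
q=(.4988,.0182); yb=near(np.radians(167.49),rad(q),np.pi)
print(np.degrees([ya,yb,rad(c),rad(q)]))
if pick(c,.0215,ya,45): place(q,.0275,yb)
```

```text
t 49.8917
((443.5595397949219, 301.2917175292969), (61.932621002197266, 105.02275085449219), 77.89260864257812)
[167.89260864 167.49       124.18665216  92.08965675]
touched False z 0.021618007671119217
width 0.061045307526909315 gf 50.20297586917877
held 0.06121879433015369 49.38383460044861 57.8333
contact True [0.49883069 0.01819426 0.02807322] want z 0.0275 f [-1.09274926 -1.05393144  5.53495722] 0.06129545333640954
```

View pics/c4.png

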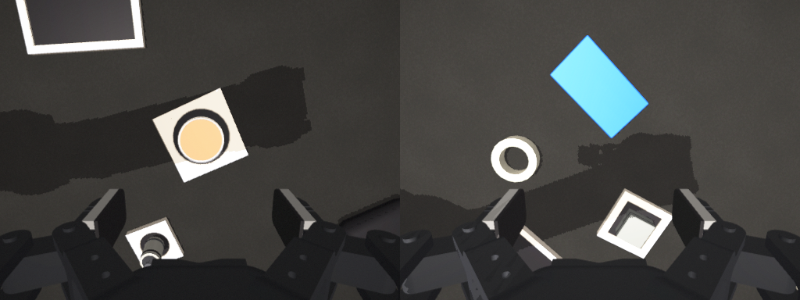

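The dish is in its recess, at (202,137), and the slide box was alone before the pick. I'll release it and check everything.

Run:
```python
from h import *
release(.2)
im=[]
for p in[(.4988,.0182),(.592,.171),(.5926,-.1677),(.4825,-.3055)]:
    a=rad(p); t=np.array([np.cos(a),np.sin(a)]); r.servo_line([*(np.array(p)-.06*t),.2],down(a),speed=.25)
    S=shot(); im.append(S[0][40:240,130:390])
save("fin",cv2.resize(np.vstack([np.hstack(im[:2]),np.hstack(im[2:])]),(780,600)))
r.servo_line([.45,-.3,.28],speed=.2)
for n in("tape","oil"):
    r.grab_frame("scene"); print(n,[(np.round(d["point"],4),d["score"]) for d in r.landmark_of("scene",n)[:2]])
print(r.sense()["time"])
```

```text
t 64.8917
tape [(array([0.3989, 0.1636, 0.0007]), 0.55)]
oil [(array([ 7.573e-01,  1.040e-02, -3.000e-04]), 0.66)]
70.6917
```

View pics/fin.png

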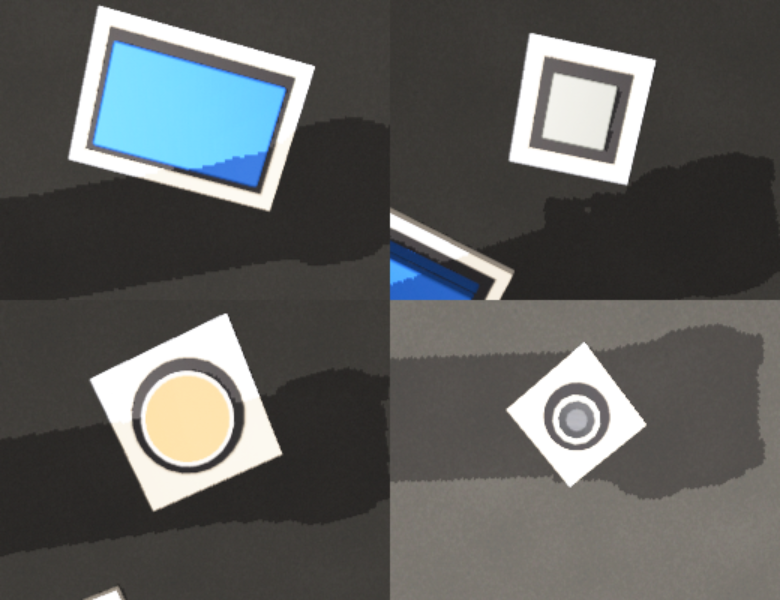

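All four look seated. The slide box appears close to one rim (94–260, 150–185), so I'll check that numerically.

Run:
```python
from h import *
p=(.4988,.0182)
for yaw in (rad(p),rad(p)-np.pi/2):
    t=np.array([np.cos(yaw),np.sin(yaw)]); r.servo_line([*(np.array(p)-.06*t),.2],down(yaw),speed=.25)
    S=shot(); f=S[0].astype(int)
    m=(f[:,:,2]-f[:,:,0]>60); print(rect(S,m,.034,p)); print(rect(S,S[0].min(2)>120,.010,p))
save("fin2",cv2.resize(S[0][60:240,130:370],(800,600)))
print(r.sense()["time"])
```

```text
((498.29876708984375, 16.93529510498047), (62.18482208251953, 104.71355438232422), 77.53562927246094)
((498.72393798828125, 18.498592376708984), (97.37255859375, 140.4209747314453), 77.53146362304688)
((498.3494873046875, 16.99246597290039), (61.55423355102539, 104.78195190429688), 77.48312377929688)
((498.6846923828125, 18.59630584716797), (96.79447174072266, 140.23074340820312), 77.41410827636719)
73.7583
```

View pics/fin2.png

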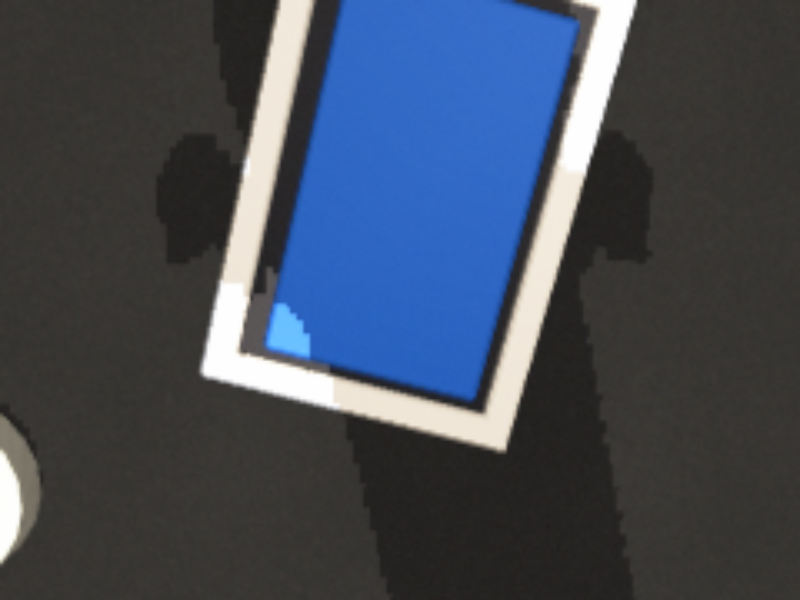

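The slide box lies 1–2 mm off centre and is aligned with the tray, well clear of the rim. I'm handing it in.

```bash
python3 -c "
from h import *
r.sleep(.3);print(r.job_done())"
```

```text
the job is handed in; nothing more can be done
None
```

The objective, cover-glass box, culture dish and slide box were set in their recesses in that order, each lowered to light contact at floor height, with the tape and oil bottle unmoved to within the camera's accuracy; the job was handed in at about 74 s, and no verdict came back.

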